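# Start the instrument steriliser

## Robot

A 6-joint arm with a two-finger parallel gripper is mounted at the origin on a cart in front of the work surface, level with it; the furniture and walls round the work are solid. World frame = base frame: x ahead of the robot, y to its left, z up, the work surface at z = 0. Lengths are in m, angles in rad, forces in N, time in s.
With the tool pointing down it reaches from about 0.3 to 0.775 m from the base axis. Payload 14.6 kg.
Tool frame: the origin (TCP) lies on the mounting face of the last link; the fingertips stand 199 mm ahead of it and the grasp point (between the pads) lies 180 mm ahead of it; z points along the fingers, y is the line along which they close (so a half turn about z gives the same grasp; the last joint's range is limited). The gripper opens to 94 mm and grips with 3 to 60 N. Pads are 16 mm wide; open, the fingers measure 119 mm over their backs; the gripper's body (75 mm by 177 mm) begins 78 mm behind the grasp point.
Start: joints at [1.153, 0.3, 1.521, -0, 1.321, -0.067], TCP at [0.189, 0.516, 0.405] pointing down, gripper open.
Joint ranges: [-3.03, 3.03], [-0.79, 2.21], [0.23, 2.52], [-1.04, 4.18], [0, 3.07], [-2.55, 2.55]. Speed limits (rad/s): [2.22, 2.22, 2.57, 3.14, 3.14, 3.14].

## Interface

Orientations are given as [roll, pitch, yaw] about the fixed x, y, z axes, in that order (R = Rz(yaw) Ry(pitch) Rx(roll)).
In Python, from station import telemetry, cams, workorder, finder gives the robot as it stands.
- The arm moves only by the tool jog_arm, never from a script. Its argument "rows" is a list of rows, each an object with "gripper": the finger opening in m, from 0 to 0.094; "slide": the shift along the tool's x, y, z in m, a list of three; "spin": the turn about the tool's z in rad. In form: [{"gripper": gripper, "slide": [tx, ty, tz], "spin": spin}, ...]. A call has 1 to 8 rows; each row is the pose to reach, as a shift and turn from the pose commanded when the call began, along the tool's axes at that moment; what a row does not reach only later rows make up. A row lasts 1/10 s, in which the tool goes at most 50 mm and 8.59 degrees, less where a joint would pass 70% of its speed; a pose out of reach is approached as far as the arm can. A call with a gripper value outside its range is refused whole. The fingers move at their own pace and stop on an object; "squeeze" is the grip in N (left out, the last holds). Time passes only in rows, so rows that repeat a pose let the fingers close. It gives the time, the measured TCP pose, the force, the opening and the grip force at its end, in the units of the state.
- telemetry.get_obs(): the state, without advancing time (a new reading comes with each control period).
- cams.camera(name): name is "side" or "top"; returns (picture, depth): 480x640x3 uint8, red, green, blue; 480x640 float32, m along the optical axis (not along the pixel's ray), 0 where there is no reading.
- cams.camera_info(name): a dict with "camera_matrix" (3x3 intrinsics, pixels), "R" (3x3) and "t" (3): a world point X has camera coordinates R X + t. Camera axes: x right, y down, z forward; pixel columns grow to the right and rows downward; lengths in m; the calibration is good to about 2 mm. A picture is of the moment at which its call begins. camera_info takes no time and is no camera call.
- workorder.hand_in(): hands the job in; it is judged then, once.
Trained networks look in the newest picture that a camera, given by its name, has taken for a name from the list of things; names that differ only in an ending like _2 or _b are one class to them, and where a whole thing is asked for, a point or a joint stands for the part that bears it (a point fixed in the world has none). Each returns a list of dicts, best first, with "confidence" (0 to 1); they miss things now and then, are a little off and sometimes report something else, mostly with a low value. They report only what shows in the picture. A call takes as long as a camera call.
- finder.find_in(target, camera): "point" ([x, y, z] in m, in world coordinates, good to about 4 mm: the middle of the surface that is visible of it).
- finder.masks_of(target, camera): "region" (480x640 bool, what is visible of it).
The state is a dict: "time_s": time; "qpos": joint angles; "joint_vel": joint speeds; "tau": joint torques, N m; "ee_pos": TCP position; "eef_rot": TCP orientation; "force": force on the tool from outside, world axes, zero at the start; "moment": the same for the moment, N m; "grip_width": finger opening in m; "grip_force": force on a finger pad.
Only numpy, scipy, OpenCV 4.12 (cv2) and the standard library are available. Lean on these libraries where they do the work, as an engineer would, in place of code of your own. Each camera call takes 0.05 s, during which the arm holds its last target. There are 200 camera calls.

## Task

Start the sterilising cycle with light fingertip touches, in this order: push the steriliser's open lid down until it is fully shut, switch the power on by pressing the raised front end of the black rocker, tap the middle time key (the square one with two dots) all the way down, then tap the large round start key all the way down. The lamps are in the lid, so touch none of the controls before it is shut; do not press the other two time keys, never lean hard on the machine, and do not lift the lid, nor pick up or shift the vials and the tally counter beside it. Leave the keys released, the power on and the lid shut.

Things in the scene. Friction and masses are not known exactly. Their poses are not given: they have to be found in the camera images.
- steriliser: White bench steriliser, fixed, 290 mm wide, 270 deep (x). Origin: middle of underside; x points to its back (hinge), the control deck faces -x. Steel chamber behind, rim 95 mm high, its front wall at x = -45 mm. Deck: the front 90 mm, sloping 0.14 rad, 50 mm high at the front, 62 at the wall; from left (+y) to right: black rocker, three square keys, round key. Keep peaks under 50 N.
- steriliser_lid (a joint): Opening angle of the lid: 0 shut, at a hard stop that is to be met slowly; starts 0.4 to 0.8 open. Lid 180 mm deep, 290 wide, 22 thick; hinge axis along the machine's y, 131 mm behind its origin, 95 mm high. The stiff hinge holds it at any angle; 3 to 6 N at the free edge moves it. Follow its arc: a fingertip that only goes straight down jams on it.
- lid_edge (a point): Point on the lid's upper (outer) face, middle of its width, 8 mm in from the free front edge (a low grip tab sticks out 13 mm farther); moves with the lid. In the lid's plane 170 mm from the hinge axis and 22 mm above it; with the lid shut it is 117 mm above the table, 39 mm in front of the machine's origin.
- power_rocker (a joint): Angle of the power rocker: 0 off (front end raised), 0.40 on (front end down, at its stop). It is stiff and stays where it is left: about 3 N on the raised end turns it; press it down to the stop.
- rocker_end (a point): Press point on top of the rocker's raised front end, 19 mm in front of its pivot; drops about 7 mm when switched on. The rocker is 50 mm long (front to back), 29 wide, at the left end of the deck; its raised end stands about 15 mm over the deck.
- time_key_1 (a joint): Travel of the left square time key (one dot): 0 up, 0.004 fully down. Not to be pressed.
- time_key_2 (a joint): Travel of the middle square time key (two dots): 0 up, 0.004 fully down; springs back. Starts to move at 1.5 N, fully down at about 4 N.
- time_key_3 (a joint): Travel of the right square time key (three dots): 0 up, 0.004 fully down. Not to be pressed.
- start_key (a joint): Travel of the round start key: 0 up, 0.004 fully down; springs back. Starts to move at 1.5 N, fully down at about 4 N.
- time_key_2_top (a point): Middle of the top of the two-dot time key, 10 mm above the deck; moves with it. The key is 22 mm square; the neighbouring keys are 46 mm to either side.
- start_key_top (a point): Middle of the top of the round start key (31 mm across, a dark disc in its middle), 10 mm above the deck, at the right end; moves with it.
- vial_small: Small stoppered vial, 22 mm across, 43 mm high, standing left of the machine (+y side); origin at the middle of its underside. Leave alone.
- vial_large: Larger stoppered vial, 27 mm across, 51 mm high, standing left of the machine (+y side); origin at the middle of its underside. Leave alone.
- tally_counter: Round hand tally counter, 62 x 47 mm, 21 mm high, lying right of the machine's deck; origin at the middle of its underside. Leave alone.

How it is judged:
By the outcome, as a careful person would: the job done as asked, in the order asked, and still so for the second after the job is handed in, with the robot touching nothing.
It also fails if it takes over 59 s, if anything falls off the work surface, if the arm or the gripper's body presses on something with over 40 N, if the wrist force passes 120 N, or if a joint passes its speed limit or range.

## Working session

There is one attempt and no reset: what is moved stays moved. The work goes in short steps, Python scripts to look and compute and a tool call to move; the robot and the scene stay as the last step left them, time stands still between calls to the robot, and variables do not carry over. Pictures are saved under pics/ and viewed, at most 10 in all, crops included, and the job is handed in when it is done.

Besides the shell and the picture viewer there is one more tool, called after "Call:" by a JSON object that holds its "api" and its "payload". jog_arm: Moves the arm, as the interface text tells. Its arguments: {"type":"object","properties":{"rows":{"type":"array","items":{"type":"object","properties":{"gripper":{"type":"number"},"slide":{"type":"array","items":{"type":"number"}},"spin":{"type":"number"}}}},"squeeze":{"type":"number"}},"required":["rows"]}

```bash
mkdir -p pics
cat > h.py <<'E'
import numpy as np, cv2
from station import telemetry, cams, workorder, finder
E
python3 - <<'E'
from h import *
for c in("top","side"):
    im,d=cams.camera(c); cv2.imwrite(f"pics/{c}0.png",im[:,:,::-1]); np.save(f"{c}0.npy",d)
    for n in("steriliser","lid_edge","rocker_end","time_key_2_top","start_key_top","tally_counter","vial_large"):
        print(c,n,[(np.round(r["point"],4).tolist(),round(r["confidence"],2)) for r in finder.find_in(n,c)][:4])
o=telemetry.get_obs();print(o["time_s"],o["ee_pos"],o["eef_rot"],o["force"])
E
```

```text
top steriliser [([0.5295, 0.2418, 0.1499], 0.72)]
top lid_edge [([0.3416, 0.2411, 0.0521], 0.6), ([0.5447, 0.2809, 0.1746], 0.59)]
top rocker_end [([0.4071, 0.1595, 0.0607], 0.57)]
top time_key_2_top [([0.401, 0.1605, 0.0658], 0.65)]
top start_key_top [([0.5996, 0.0974, 0.0654], 0.77)]
top tally_counter [([0.6903, 0.0454, 0.0223], 0.81), ([0.5257, 0.2437, 0.1482], 0.45)]
top vial_large [([0.6054, 0.098, 0.0668], 0.75), ([0.3401, 0.2438, 0.0496], 0.7)]
side steriliser [([0.5143, 0.1995, 0.0667], 0.93)]
side lid_edge [([0.5211, 0.2374, 0.1803], 0.63)]
side rocker_end [([0.404, 0.1566, 0.065], 0.74), ([0.4635, 0.1341, 0.0667], 0.29)]
side time_key_2_top [([0.5037, 0.1229, 0.0632], 0.58)]
side start_key_top [([0.5992, 0.094, 0.0656], 0.73), ([0.6801, 0.0389, 0.0169], 0.61)]
side tally_counter [([0.6808, 0.0386, 0.0159], 0.68)]
side vial_large [([0.3348, 0.2364, 0.0278], 0.98)]
0.8 [0.18900642 0.51648944 0.40466817] [3.14155245e+00 1.92195510e-05 2.79080152e+00] [-0.18116012  0.65772636 -0.61772083]
```

View pics/top0.png

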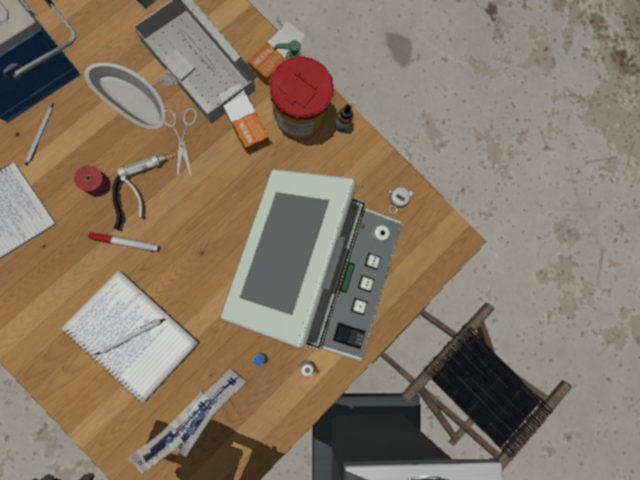

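View pics/side0.png

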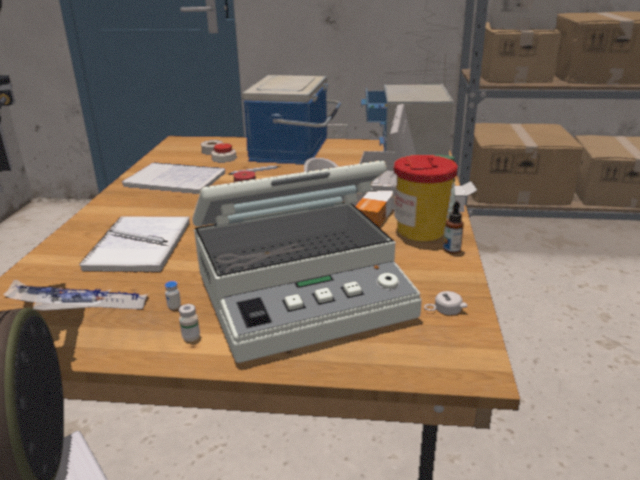

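The top view shows the rocker at (348,335), the keys at (359,306), (366,284) and (373,261), and the round key at (382,233). The side view shows the keys at (293,301), (323,295) and (352,288), the round key at (388,280) and the lid open. Next I'll measure these.

```bash
cat >> h.py <<'E'
def bp(c,d,u,v,r=1):
    I=cams.camera_info(c);K=np.array(I["camera_matrix"]);R=np.array(I["R"]);t=np.array(I["t"])
    w=d[int(v)-r:int(v)+r+1,int(u)-r:int(u)+r+1];z=np.median(w[w>0])
    return R.T@(np.linalg.inv(K)@np.array([u,v,1.])*z-t)
def cloud(c,d,m=None):
    I=cams.camera_info(c);K=np.array(I["camera_matrix"]);R=np.array(I["R"]);t=np.array(I["t"])
    v,u=np.nonzero((d>0)&(m if m is not None else True));z=d[v,u]
    return ((np.linalg.inv(K)@np.stack([u,v,np.ones_like(u)])*z).T-t)@R,u,v
E
python3 - <<'E'
from h import *
P={"top":[(348,335),(359,306),(366,284),(373,261),(382,233)],"side":[(254,311),(293,301),(323,295),(352,288),(388,280)]}
for c in P:
    im=cv2.imread(f"pics/{c}0.png");d=np.load(f"{c}0.npy");g=im.min(axis=2)
    for i,(u,v) in enumerate(P[c]):
        if i:
            r=13 if c=="side" else 10
            w=(g[v-r:v+r+1,u-r:u+r+1]>195).astype(np.uint8)
            n,l,s,ce=cv2.connectedComponentsWithStats(w);k=1+np.argmax(s[1:,4]);pu,pv=u-r+ce[k][0],v-r+ce[k][1];a=s[k,4]
            u,v=pu,pv
        else:a=0
        print(c,i,np.round([u,v],1),a,np.round(bp(c,d,u,v),4))
    I=cams.camera_info(c);print(c,"cam pos",np.round(-np.array(I["R"]).T@I["t"],3),I["camera_matrix"][0][0])
# lid plane from top depth
d=np.load("top0.npy");m=np.zeros(d.shape,np.uint8)
cv2.fillPoly(m,[np.array([(278,178),(345,183),(300,333),(235,310)])],1)
X,u,v=cloud("top",d,m>0)
for _ in range(4):
    A=np.c_[X[:,:2],np.ones(len(X))];k=np.linalg.lstsq(A,X[:,2],rcond=None)[0];e=X[:,2]-A@k;X=X[abs(e)<max(2.*e.std(),.002)]
print("plane",k,e.std(),len(X),"slope",np.arctan(np.hypot(*k[:2])),"dir",np.arctan2(-k[1],-k[0]))
# table corners etc
for q in [(275,172),(353,180),(302,344),(224,317),(400,220),(362,357)]:
    print(q,np.round(bp("top",d,*q,2),4))
im=cv2.imread("pics/side0.png");cv2.imwrite("pics/s1.png",cv2.resize(im[170:360,190:480],None,fx=2.7,fy=2.7,interpolation=3))
E
```

```text
top 0 [348 335] 0 [0.406  0.1641 0.0638]Traceback (most recent call last):
  File "<stdin>", line 9, in <module>
    return _wrapfunc(a, 'argmax', axis=axis, out=out, **kwds)
    return bound(*args, **kwds)
ValueError: attempt to get argmax of an empty sequence
```

Run:
```python
from h import *
P={"top":[(348,335),(359,306),(366,284),(373,261),(382,233)],"side":[(254,311),(293,301),(323,295),(352,288),(388,280)]}
for c in P:
    im=cv2.imread(f"pics/{c}0.png");d=np.load(f"{c}0.npy");g=im.min(axis=2).astype(float)
    for i,(u,v) in enumerate(P[c]):
        if i:
            r=13 if c=="side" else 10
            w=g[v-r:v+r+1,u-r:u+r+1];w=(w>(np.median(w)+w.max())/2).astype(np.uint8)
            n,l,s,ce=cv2.connectedComponentsWithStats(w);k=1+np.argmax(s[1:,4]);a=s[k]
            u,v=u-r+a[0]+(a[2]-1)/2,v-r+a[1]+(a[3]-1)/2
        else:a=0
        print(c,i,np.round([u,v],1),a,np.round(bp(c,d,u,v),4))
    I=cams.camera_info(c);print(c,"cam pos",np.round(-np.array(I["R"]).T@I["t"],3),I["camera_matrix"][0][0])
d=np.load("top0.npy");m=np.zeros(d.shape,np.uint8)
cv2.fillPoly(m,[np.array([(278,178),(345,183),(300,333),(235,310)])],1)
X,u,v=cloud("top",d,m>0)
for _ in range(4):
    A=np.c_[X[:,:2],np.ones(len(X))];k=np.linalg.lstsq(A,X[:,2],rcond=None)[0];e=X[:,2]-A@k;X=X[abs(e)<max(2.*e.std(),.002)]
print("plane",k,e.std(),len(X),"slope",np.arctan(np.hypot(*k[:2])),"dir",np.arctan2(-k[1],-k[0]))
for q in [(275,172),(353,180),(302,344),(224,317),(400,220),(362,357)]:
    print(q,np.round(bp("top",d,*q,2),4))
im=cv2.imread("pics/side0.png");cv2.imwrite("pics/s1.png",cv2.resize(im[170:360,190:480],None,fx=2.7,fy=2.7,interpolation=3))
```

```text
top 0 [348 335] 0 [0.406  0.1641 0.0638]
top 1 [359.5 306. ] [  5   4  12  13 102] [0.4607 0.1421 0.0661]
top 2 [366.5 283.5] [ 5  4 12 12 92] [0.5039 0.1283 0.0662]
top 3 [373.  260.5] [ 5  4 11 12 85] [0.5487 0.1152 0.066 ]
top 4 [381.5 232.5] [  3   3  14  14 125] [0.6041 0.0981 0.0673]
top cam pos [0.457 0.294 0.963] 469.0663237125886
side 0 [254 311] 0 [0.4    0.1507 0.0643]
side 1 [293.5 299.5] [  6   7  16  10 118] [0.4587 0.1382 0.0649]
side 2 [323.5 293. ] [  6   6  16  11 113] [0.5029 0.1248 0.0642]
side 3 [352.  286.5] [ 6  7 15 10 99] [0.5462 0.1114 0.0644]
side 4 [387.5 278.5] [  3   6  20  12 146] [0.6025 0.0941 0.0642]
side cam pos [ 0.066 -0.427  0.509] 570.1839232684841
plane [-0.21605338 -0.69789078  0.48851603] 0.0010592338185471198 8890 slope 0.6309486403264417 dir 1.270573417423921
(275, 172) [0.7038 0.3079 0.1205]
(353, 180) [0.6675 0.1773 0.2133]
(302, 344) [0.4007 0.2583 0.2131]
(224, 317) [0.4399 0.3906 0.1196]
(400, 220) [0.6428 0.0433 0.0009]
(362, 357) [0.3626 0.133  0.039 ]
```

View pics/s1.png

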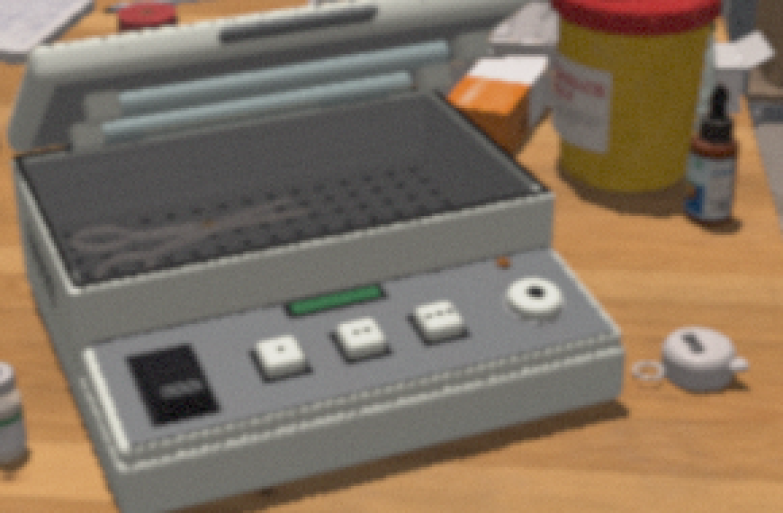

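Machine yaw is about 1.272, the lid is 0.63 open, and the lid point is at about (0.537, 0.229, 0.213). The crop confirms that the two-dot key is the middle one. I'm moving over the lid edge with the fingers closed.

Call:
{"api": "jog_arm", "payload": {"rows": [{"gripper": 0,"slide": [0,0,-0.045],"spin": 0},{"gripper": 0,"slide": [-0.043,-0.014,-0.045],"spin": 0.1},{"gripper": 0,"slide": [-0.086,-0.028,-0.045],"spin": 0.2},{"gripper": 0,"slide": [-0.129,-0.042,-0.045],"spin": 0.31},{"gripper": 0,"slide": [-0.172,-0.056,-0.045],"spin": 0.42},{"gripper": 0,"slide": [-0.215,-0.07,-0.045],"spin": 0.53},{"gripper": 0,"slide": [-0.258,-0.084,-0.045],"spin": 0.64},{"gripper": 0,"slide": [-0.3,-0.098,-0.045],"spin": 0.75}], "squeeze": 10}}

```text
time_s: 1.6
ee_pos: [0.4383, 0.3199, 0.4498]
eef_rot: [3.141, -0.0, 2.036]
force: [0.4, 0.5, -0.4]
grip_width: 0.0333
grip_force: 0.0
```

Call:
{"api": "jog_arm", "payload": {"rows": [{"gripper": 0,"slide": [-0.02,0.01,0],"spin": 0.13},{"gripper": 0,"slide": [-0.04,0.02,0],"spin": 0.26},{"gripper": 0,"slide": [-0.06,0.03,0],"spin": 0.39},{"gripper": 0,"slide": [-0.08,0.04,0],"spin": 0.52},{"gripper": 0,"slide": [-0.1,0.05,0],"spin": 0.65},{"gripper": 0,"slide": [-0.119,0.056,0],"spin": 0.769},{"gripper": 0,"slide": [-0.119,0.056,0],"spin": 0.769},{"gripper": 0,"slide": [-0.119,0.056,0],"spin": 0.769}]}}

```text
time_s: 2.4
ee_pos: [0.5408, 0.2407, 0.4495]
eef_rot: [-3.141, 0.0, 1.274]
force: [-0.1, 0.3, 0.2]
grip_width: 0.0004
grip_force: 0.0
```

Run:
```python
from h import *
o=telemetry.get_obs();print(o["time_s"],o["ee_pos"],o["eef_rot"],o["force"],o["grip_width"])
a=.631
for s in (.165,):
  for a in np.linspace(.631,0,9):
    h=.5013-s*np.cos(a)+.022*np.sin(a);z=.095+s*np.sin(a)+.022*np.cos(a)
    print(round(a,3),round(h+.008,4),round(z+.199,4))
```

```text
2.4 [0.54075028 0.24074392 0.44946209] [-3.14117282e+00  9.91142734e-05  1.27407359e+00] [-0.08797609  0.27604475  0.18668319] 0.00038454723286362726
0.631 0.3891 0.4091
0.552 0.3804 0.3993
0.473 0.3725 0.3888
0.394 0.3654 0.3777
0.316 0.3593 0.3661
0.237 0.3541 0.3541
0.158 0.3498 0.3416
0.079 0.3465 0.3289
0.0 0.3443 0.316
```

Call:
{"api": "jog_arm", "payload": {"rows": [{"gripper": 0,"slide": [0,0,0.015],"spin": 0},{"gripper": 0,"slide": [0,0,0.03],"spin": 0},{"gripper": 0,"slide": [0,0,0.034],"spin": 0},{"gripper": 0,"slide": [0,0,0.037],"spin": 0},{"gripper": 0,"slide": [0,0,0.039],"spin": 0},{"gripper": 0,"slide": [0,0,0.041],"spin": 0}]}}

```text
time_s: 3.0
ee_pos: [0.5408, 0.2408, 0.4092]
eef_rot: [3.141, -0.001, 1.272]
force: [-0.9, -0.2, 0.1]
grip_width: 0.0006
grip_force: 0.0
```

Call:
{"api": "jog_arm", "payload": {"rows": [{"gripper": 0,"slide": [-0.002,0,0.003],"spin": 0},{"gripper": 0,"slide": [-0.004,0,0.006],"spin": 0},{"gripper": 0,"slide": [-0.007,0,0.009],"spin": 0},{"gripper": 0,"slide": [-0.01,0,0.012],"spin": 0},{"gripper": 0,"slide": [-0.012,0,0.015],"spin": 0},{"gripper": 0,"slide": [-0.014,0,0.018],"spin": 0}]}}

```text
time_s: 3.6
ee_pos: [0.5367, 0.227, 0.3904]
eef_rot: [3.142, 0.0, 1.272]
force: [0.9, -0.0, 2.9]
grip_width: 0.0006
grip_force: 1.0
```

Call:
{"api": "jog_arm", "payload": {"rows": [{"gripper": 0,"slide": [-0.003,0,0.0045],"spin": 0},{"gripper": 0,"slide": [-0.006,0,0.009],"spin": 0},{"gripper": 0,"slide": [-0.009,0,0.0135],"spin": 0},{"gripper": 0,"slide": [-0.0115,0,0.018],"spin": 0},{"gripper": 0,"slide": [-0.014,0,0.0225],"spin": 0},{"gripper": 0,"slide": [-0.016,0,0.027],"spin": 0},{"gripper": 0,"slide": [-0.018,0,0.0315],"spin": 0},{"gripper": 0,"slide": [-0.02,0,0.036],"spin": 0}]}}

```text
time_s: 4.4
ee_pos: [0.5308, 0.208, 0.3542]
eef_rot: [-3.142, 0.0, 1.272]
force: [0.3, -0.5, 2.3]
grip_width: 0.0005
grip_force: 0.8
```

Call:
{"api": "jog_arm", "payload": {"rows": [{"gripper": 0,"slide": [-0.0015,0,0.0045],"spin": 0},{"gripper": 0,"slide": [-0.003,0,0.009],"spin": 0},{"gripper": 0,"slide": [-0.0045,0,0.0135],"spin": 0},{"gripper": 0,"slide": [-0.006,0,0.018],"spin": 0},{"gripper": 0,"slide": [-0.007,0,0.022],"spin": 0},{"gripper": 0,"slide": [-0.008,0,0.026],"spin": 0},{"gripper": 0,"slide": [-0.0085,0,0.029],"spin": 0},{"gripper": 0,"slide": [-0.009,0,0.031],"spin": 0}]}}

```text
time_s: 5.2
ee_pos: [0.5282, 0.1996, 0.3234]
eef_rot: [-3.142, -0.0, 1.272]
force: [0.9, 1.4, 0.9]
grip_width: 0.0001
grip_force: 0.6
```

Call:
{"api": "jog_arm", "payload": {"rows": [{"gripper": 0,"slide": [-0.0005,0,0.0015],"spin": 0},{"gripper": 0,"slide": [-0.0005,0,0.003],"spin": 0},{"gripper": 0,"slide": [-0.001,0,0.004],"spin": 0},{"gripper": 0,"slide": [-0.001,0,0.005],"spin": 0},{"gripper": 0,"slide": [-0.001,0,0.006],"spin": 0},{"gripper": 0,"slide": [-0.001,0,0.0065],"spin": 0}]}}

```text
time_s: 5.8
ee_pos: [0.5279, 0.1985, 0.317]
eef_rot: [-3.141, 0.0, 1.272]
force: [-0.4, -1.7, 1.7]
grip_width: 0.0005
grip_force: 0.7
```

Call:
{"api": "jog_arm", "payload": {"rows": [{"gripper": 0,"slide": [0,0,0.0005],"spin": 0},{"gripper": 0,"slide": [0,0,0.001],"spin": 0},{"gripper": 0,"slide": [0,0,0.0015],"spin": 0},{"gripper": 0,"slide": [0,0,0.002],"spin": 0}]}}

```text
time_s: 6.2
ee_pos: [0.5279, 0.1986, 0.3163]
eef_rot: [3.141, -0.0, 1.272]
force: [-8.1, -4.2, 18.2]
grip_width: 0.0004
grip_force: 8.9
```

The lid met its stop (18 N at z 0.3163). I'm lifting off and checking the lid.

Call:
{"api": "jog_arm", "payload": {"rows": [{"gripper": 0,"slide": [0,0,-0.005],"spin": 0},{"gripper": 0,"slide": [0,0,-0.04],"spin": 0},{"gripper": 0,"slide": [0,0,-0.06],"spin": 0}]}}

```text
time_s: 6.5
ee_pos: [0.528, 0.1987, 0.3771]
eef_rot: [3.141, -0.001, 1.272]
force: [0.8, -1.0, -0.4]
grip_width: 0.0008
grip_force: 0.0
```

Run:
```python
from h import *
im,d=cams.camera("side")
cv2.imwrite("pics/s2.png",cv2.resize(im[150:360,190:480,::-1],None,fx=2.7,fy=2.7,interpolation=3))
imt,dt=cams.camera("top"); 
x=np.array([.2943,.9557]);y=np.array([-.9557,.2943])
def M(p): return np.round([p[...,:2]@x-.3703,p[...,:2]@y+.4450,p[...,2]],4) if p.ndim==1 else np.c_[p[:,:2]@x-.3703,p[:,:2]@y+.445,p[:,2]]
for c in("top","side"):
    g=cv2.imread(f"pics/{c}0.png").max(axis=2);D=np.load(f"{c}0.npy")
    X,u,v=cloud(c,D);m=M(X)
    s=(m[:,0]>-.14)&(m[:,0]<-.05)&(m[:,1]>.07)&(m[:,1]<.14)&(m[:,2]>.04)&(m[:,2]<.09)&(g[v,u]<70)
    q=m[s];print(c,len(q),"min",np.percentile(q,3,axis=0).round(4),"max",np.percentile(q,97,axis=0).round(4))
    for a in np.arange(-.13,-.06,.006):
        w=q[abs(q[:,0]-a)<.003]; 
        if len(w)>5: print(round(a,3),len(w),np.median(w[:,2]).round(4),w[:,1].min().round(3),w[:,1].max().round(3))
    for p in ([.5039,.1283,.0662],[.6041,.0981,.0673],[.5029,.1248,.0642],[.6025,.0941,.0642]): c=="top" and print(M(np.array(p)))
# lid plane now
X,u,v=cloud("top",dt);m=M(X);s=(abs(m[:,1])<.13)&(m[:,0]>-.04)&(m[:,0]<.12)&(m[:,2]<.14)&(m[:,2]>.08)
k=np.linalg.lstsq(np.c_[m[s][:,:2],np.ones(s.sum())],m[s][:,2],rcond=None)[0];print("lid",k,s.sum())
```

```text
top 497 min [-0.1205  0.0884  0.0545] max [-0.0694  0.1227  0.0675]
-0.124 11 0.0549 0.087 0.123
-0.118 28 0.065 0.088 0.124
-0.112 42 0.0649 0.088 0.124
-0.106 61 0.0642 0.088 0.123
-0.1 62 0.063 0.087 0.124
-0.094 58 0.0627 0.088 0.124
-0.088 60 0.0635 0.087 0.124
-0.082 62 0.0632 0.088 0.123
-0.076 59 0.0636 0.088 0.123
-0.07 52 0.0624 0.088 0.123
[-0.0994  0.0012  0.0662]
[-0.0988 -0.1035  0.0673]
[-0.103   0.0011  0.0642]
[-0.1031 -0.1031  0.0642]
side 584 min [-0.1258  0.09    0.0528] max [-0.0763  0.1222  0.0653]
-0.124 152 0.0609 0.089 0.123
-0.118 85 0.0545 0.089 0.123
-0.112 32 0.0639 0.093 0.123
-0.106 49 0.0635 0.09 0.123
-0.1 46 0.0623 0.089 0.123
-0.094 65 0.062 0.089 0.123
-0.088 53 0.0623 0.089 0.123
-0.082 55 0.0626 0.089 0.123
-0.076 42 0.0623 0.089 0.122
lid [-0.00114969 -0.00135087  0.11819479] 9411
```

View pics/s2.png

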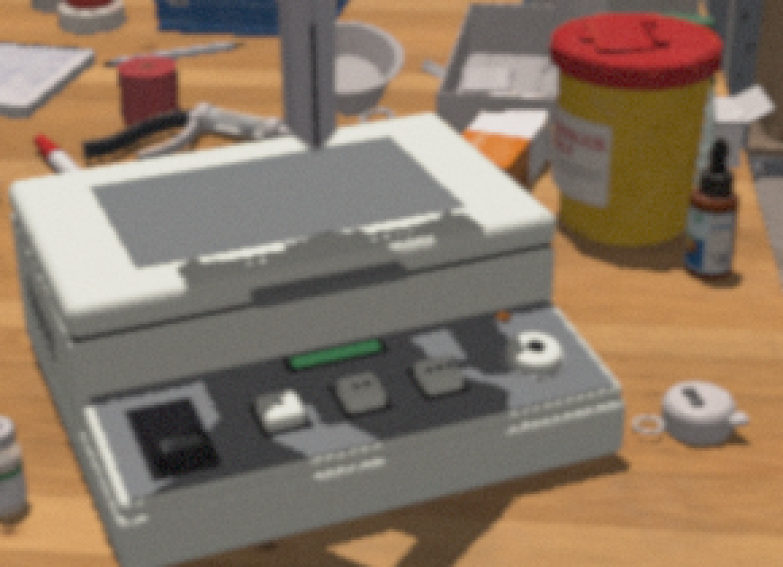

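The lid is flat and shut (plane slope about 0.001). The side crop shows it closed, with the rocker at about (175,440). I'm moving over the rocker's front end next.

Call:
{"api": "jog_arm", "payload": {"rows": [{"gripper": 0,"slide": [-0.025,-0.03,0],"spin": 0},{"gripper": 0,"slide": [-0.05,-0.06,0],"spin": 0},{"gripper": 0,"slide": [-0.075,-0.09,0],"spin": 0},{"gripper": 0,"slide": [-0.092,-0.107,0.02],"spin": 0},{"gripper": 0,"slide": [-0.092,-0.107,0.06],"spin": 0},{"gripper": 0,"slide": [-0.092,-0.107,0.09],"spin": 0},{"gripper": 0,"slide": [-0.092,-0.107,0.1],"spin": 0},{"gripper": 0,"slide": [-0.092,-0.107,0.1],"spin": 0}]}}

```text
time_s: 7.4
ee_pos: [0.3985, 0.1422, 0.2741]
eef_rot: [-3.139, 0.002, 1.272]
force: [0.3, -0.2, 0.4]
grip_width: 0.0007
grip_force: 0.0
```

Run:
```python
from h import *
im,d=cams.camera("side")
cv2.imwrite("pics/s3.png",cv2.resize(im[230:360,190:440,::-1],None,fx=3.2,fy=3.2,interpolation=3))
o=telemetry.get_obs();p=o["ee_pos"];print(o["ee_pos"],o["force"],p[:2]@[.2943,.9557]-.3703,p[:2]@[-.9557,.2943]+.445)
```

```text
[0.39879081 0.14229078 0.27530521] [ 0.05933632 -0.54465464  0.40779313] -0.11694856488914174 0.10575180235772902
```

View pics/s3.png

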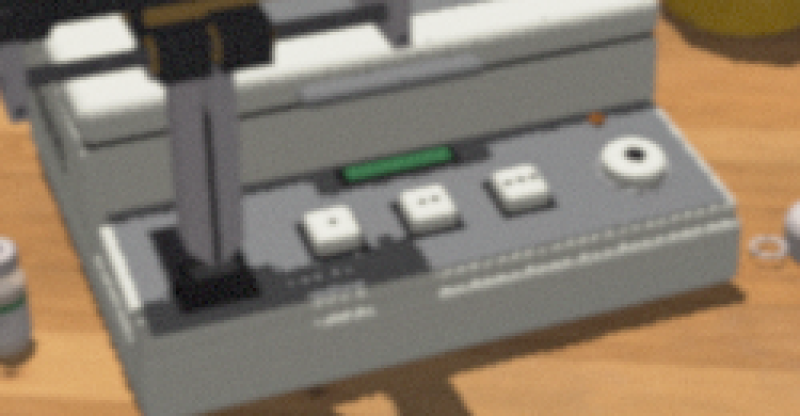

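The fingertip sits just over the rocker's front half, centred at about (210,262). I'm pressing slowly.

Call:
{"api": "jog_arm", "payload": {"rows": [{"gripper": 0,"slide": [0,0,0.006],"spin": 0},{"gripper": 0,"slide": [0,0,0.008],"spin": 0},{"gripper": 0,"slide": [0,0,0.01],"spin": 0},{"gripper": 0,"slide": [0,0,0.0115],"spin": 0},{"gripper": 0,"slide": [0,0,0.013],"spin": 0},{"gripper": 0,"slide": [0,0,0.014],"spin": 0}]}}

```text
time_s: 8.05
ee_pos: [0.3987, 0.1421, 0.2613]
eef_rot: [3.141, 0.0, 1.272]
force: [-2.0, -2.6, 5.2]
grip_width: 0.0004
grip_force: 2.5
```

Call:
{"api": "jog_arm", "payload": {"rows": [{"gripper": 0,"slide": [0,0,0.0008],"spin": 0},{"gripper": 0,"slide": [0,0,0.0016],"spin": 0},{"gripper": 0,"slide": [0,0,0.0024],"spin": 0},{"gripper": 0,"slide": [0,0,0.0024],"spin": 0}]}}

```text
time_s: 8.45
ee_pos: [0.3987, 0.1421, 0.259]
eef_rot: [3.141, -0.0, 1.272]
force: [-1.3, -3.6, 6.8]
grip_width: 0.0003
grip_force: 3.8
```

Call:
{"api": "jog_arm", "payload": {"rows": [{"gripper": 0,"slide": [0,0,0.0007],"spin": 0},{"gripper": 0,"slide": [0,0,0.0014],"spin": 0},{"gripper": 0,"slide": [0,0,0.0014],"spin": 0}]}}

```text
time_s: 8.75
ee_pos: [0.3988, 0.1422, 0.2584]
eef_rot: [3.141, -0.0, 1.272]
force: [-6.5, -4.9, 20.7]
grip_width: 0.0006
grip_force: 11.4
```

Call:
{"api": "jog_arm", "payload": {"rows": [{"gripper": 0,"slide": [0,0,-0.005],"spin": 0},{"gripper": 0,"slide": [0,0,-0.035],"spin": 0},{"gripper": 0,"slide": [0.005,0.035,-0.035],"spin": 0},{"gripper": 0,"slide": [0.01,0.07,-0.035],"spin": 0},{"gripper": 0,"slide": [0.016,0.105,-0.03],"spin": 0},{"gripper": 0,"slide": [0.016,0.105,-0.022],"spin": 0},{"gripper": 0,"slide": [0.016,0.105,-0.022],"spin": 0}]}}

```text
time_s: 9.45
ee_pos: [0.5034, 0.1264, 0.2778]
eef_rot: [-3.139, 0.001, 1.271]
force: [0.1, -0.1, -0.0]
grip_width: 0.0006
grip_force: 0.0
```

Run:
```python
from h import *
im,d=cams.camera("side")
cv2.imwrite("pics/s4.png",cv2.resize(im[230:360,190:440,::-1],None,fx=3.2,fy=3.2,interpolation=3))
imt,dt=cams.camera("top")
o=telemetry.get_obs();p=o["ee_pos"];print(o["ee_pos"],o["force"],p[:2]@[.2943,.9557]-.3703,p[:2]@[-.9557,.2943]+.445)
for c,D in(("side",d),("top",dt)):
    for D in(np.load(c+"0.npy"),D):
        X,u,v=cloud(c,D);mx=X[:,:2]@[.2943,.9557]-.3703;my=X[:,:2]@[-.9557,.2943]+.445
        s=(abs(my-.106)<.01)&(X[:,2]>.04)&(X[:,2]<.09)
        print(c,[(round(a,3),np.median(X[s&(abs(mx-a)<.003),2]).round(4)) for a in np.arange(-.124,-.065,.008)])
```

```text
[0.50292642 0.12674009 0.27911289] [-0.95053294  0.77862656  0.89837427] -0.10116324812900462 0.0016528246992250084
side [(np.float64(-0.124), np.float64(0.0616)), (np.float64(-0.116), np.float64(0.065)), (np.float64(-0.108), np.float64(0.0639)), (np.float64(-0.1), np.float64(0.0626)), (np.float64(-0.092), np.float64(0.0624)), (np.float64(-0.084), np.float64(0.0627)), (np.float64(-0.076), np.float64(0.0627)), (np.float64(-0.068), np.float64(0.0607))]
side [(np.float64(-0.124), np.float64(0.0543)), (np.float64(-0.116), np.float64(0.0579)), (np.float64(-0.108), np.float64(0.0599)), (np.float64(-0.1), np.float64(0.062)), (np.float64(-0.092), np.float64(0.0658)), (np.float64(-0.084), np.float64(0.0694)), (np.float64(-0.076), np.float64(0.0718)), (np.float64(-0.068), np.float64(nan))]
top [(np.float64(-0.124), np.float64(0.0544)), (np.float64(-0.116), np.float64(0.0665)), (np.float64(-0.108), np.float64(0.0653)), (np.float64(-0.1), np.float64(0.0637)), (np.float64(-0.092), np.float64(0.0632)), (np.float64(-0.084), np.float64(0.0638)), (np.float64(-0.076), np.float64(0.0641)), (np.float64(-0.068), np.float64(0.0616))]
top [(np.float64(-0.124), np.float64(0.0546)), (np.float64(-0.116), np.float64(0.0589)), (np.float64(-0.108), np.float64(0.0606)), (np.float64(-0.1), np.float64(0.0628)), (np.float64(-0.092), np.float64(0.0662)), (np.float64(-0.084), np.float64(0.0705)), (np.float64(-0.076), np.float64(0.073)), (np.float64(-0.068), np.float64(0.0621))]
  return _methods._mean(a, axis=axis, dtype=dtype,
  ret = ret.dtype.type(ret / rcount)
```

View pics/s4.png

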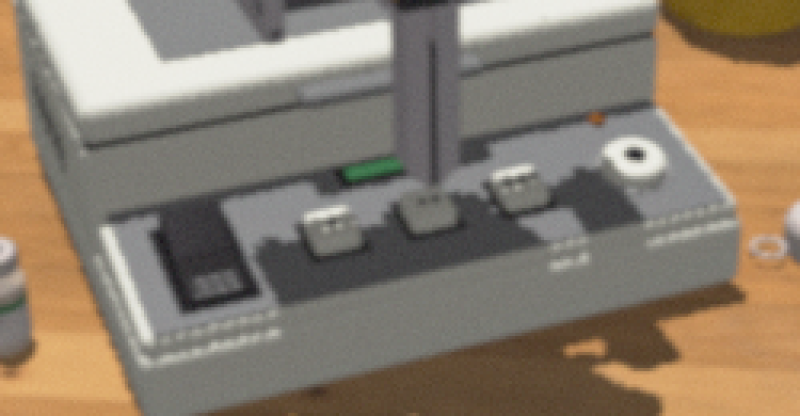

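The rocker's front end dropped 7.3 mm, so the power is on. The finger is over the two-dot key at about (430,190). I'm pressing it.

Call:
{"api": "jog_arm", "payload": {"rows": [{"gripper": 0,"slide": [0,0,0.008],"spin": 0},{"gripper": 0,"slide": [0,0,0.011],"spin": 0},{"gripper": 0,"slide": [0,0,0.013],"spin": 0},{"gripper": 0,"slide": [0,0,0.0145],"spin": 0},{"gripper": 0,"slide": [0,0,0.0155],"spin": 0},{"gripper": 0,"slide": [0,0,0.0165],"spin": 0}]}}

```text
time_s: 10.15
ee_pos: [0.5036, 0.1266, 0.263]
eef_rot: [3.141, -0.0, 1.272]
force: [-0.7, 1.6, 3.3]
grip_width: 0.0006
grip_force: 1.4
```

Call:
{"api": "jog_arm", "payload": {"rows": [{"gripper": 0,"slide": [0,0,0.0006],"spin": 0},{"gripper": 0,"slide": [0,0,0.0012],"spin": 0},{"gripper": 0,"slide": [0,0,0.0018],"spin": 0},{"gripper": 0,"slide": [0,0,0.0022],"spin": 0}]}}

```text
time_s: 10.55
ee_pos: [0.5037, 0.1267, 0.2611]
eef_rot: [3.141, -0.001, 1.272]
force: [-3.6, 2.6, 10.2]
grip_width: 0.0006
grip_force: 5.2
```

Call:
{"api": "jog_arm", "payload": {"rows": [{"gripper": 0,"slide": [0,0,0.0005],"spin": 0},{"gripper": 0,"slide": [0,0,0.0005],"spin": 0}]}}

```text
time_s: 10.75
ee_pos: [0.5037, 0.1267, 0.261]
eef_rot: [3.141, -0.001, 1.272]
force: [-4.0, 2.0, 12.4]
grip_width: 0.0005
grip_force: 6.3
```

The key bottomed out. I'm lifting and moving to the start key.

Call:
{"api": "jog_arm", "payload": {"rows": [{"gripper": 0,"slide": [0,0,-0.005],"spin": 0},{"gripper": 0,"slide": [0,0,-0.035],"spin": 0},{"gripper": 0,"slide": [0,0.035,-0.035],"spin": 0},{"gripper": 0,"slide": [0,0.07,-0.035],"spin": 0},{"gripper": 0,"slide": [0,0.1045,-0.03],"spin": 0},{"gripper": 0,"slide": [0,0.1045,-0.015],"spin": 0},{"gripper": 0,"slide": [0,0.1045,-0.01],"spin": 0},{"gripper": 0,"slide": [0,0.1045,-0.01],"spin": 0}]}}

```text
time_s: 11.55
ee_pos: [0.6027, 0.096, 0.2689]
eef_rot: [-3.139, 0.001, 1.272]
force: [-1.0, -0.1, 0.6]
grip_width: 0.0007
grip_force: 0.0
```

Run:
```python
from h import *
im,d=cams.camera("side")
cv2.imwrite("pics/s5.png",cv2.resize(im[230:360,230:480,::-1],None,fx=3.2,fy=3.2,interpolation=3))
o=telemetry.get_obs();p=o["ee_pos"];print(o["ee_pos"],o["force"],p[:2]@[.2943,.9557]-.3703,p[:2]@[-.9557,.2943]+.445)
print(bp("side",d,323.5,293))
```

```text
[0.60284565 0.09606906 0.26988643] [-0.5192368   0.58016071  0.56526119] -0.10106932044685552 -0.10286646248314807
[0.50271029 0.12459196 0.06440974]
```

View pics/s5.png

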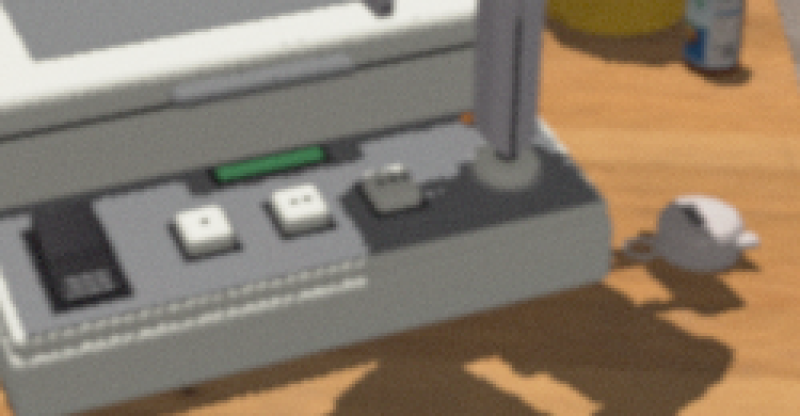

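The two-dot key has sprung back at (300,205), and the finger is centred over the start key at (507,160). I'm pressing the start key.

Call:
{"api": "jog_arm", "payload": {"rows": [{"gripper": 0,"slide": [0,0,0.002],"spin": 0},{"gripper": 0,"slide": [0,0,0.0035],"spin": 0},{"gripper": 0,"slide": [0,0,0.005],"spin": 0},{"gripper": 0,"slide": [0,0,0.006],"spin": 0},{"gripper": 0,"slide": [0,0,0.007],"spin": 0},{"gripper": 0,"slide": [0,0,0.008],"spin": 0},{"gripper": 0,"slide": [0,0,0.0085],"spin": 0}]}}

```text
time_s: 12.3
ee_pos: [0.6035, 0.0959, 0.2618]
eef_rot: [3.141, -0.0, 1.272]
force: [-0.4, 2.9, 4.3]
grip_width: -0.0002
grip_force: 1.7
```

Call:
{"api": "jog_arm", "payload": {"rows": [{"gripper": 0,"slide": [0,0,0.0006],"spin": 0},{"gripper": 0,"slide": [0,0,0.0012],"spin": 0},{"gripper": 0,"slide": [0,0,0.0016],"spin": 0},{"gripper": 0,"slide": [0,0,0.0016],"spin": 0}]}}

```text
time_s: 12.7
ee_pos: [0.6036, 0.0959, 0.2611]
eef_rot: [3.141, -0.001, 1.272]
force: [-3.3, 3.0, 11.2]
grip_width: 0.0007
grip_force: 5.8
```

Call:
{"api": "jog_arm", "payload": {"rows": [{"gripper": 0,"slide": [0,0,0.0005],"spin": 0},{"gripper": 0,"slide": [0,0,0.0005],"spin": 0},{"gripper": 0,"slide": [0,0,-0.005],"spin": 0},{"gripper": 0,"slide": [0,0,-0.04],"spin": 0},{"gripper": 0,"slide": [0,0,-0.08],"spin": 0},{"gripper": 0,"slide": [0,0,-0.12],"spin": 0},{"gripper": 0,"slide": [0,0,-0.12],"spin": 0},{"gripper": 0,"slide": [0,0,-0.12],"spin": 0}]}}

```text
time_s: 13.5
ee_pos: [0.6034, 0.0956, 0.3802]
eef_rot: [3.141, 0.0, 1.272]
force: [-0.0, -0.8, -1.1]
grip_width: 0.0008
grip_force: 0.0
```

Run:
```python
from h import *
im,d=cams.camera("side")
cv2.imwrite("pics/s6.png",im[:,:,::-1])
for q in[(293.5,299.5),(323.5,293),(352,286.5),(387.5,278.5)]: print(np.round(bp("side",d,*q),4))
print(telemetry.get_obs()["force"])
```

```text
[0.4587 0.1382 0.0649]
[0.5029 0.1249 0.0642]
[0.5469 0.1122 0.0637]
[0.603  0.0946 0.0638]
[-0.2595148   0.04376155 -0.83297457]
```

View pics/s6.png

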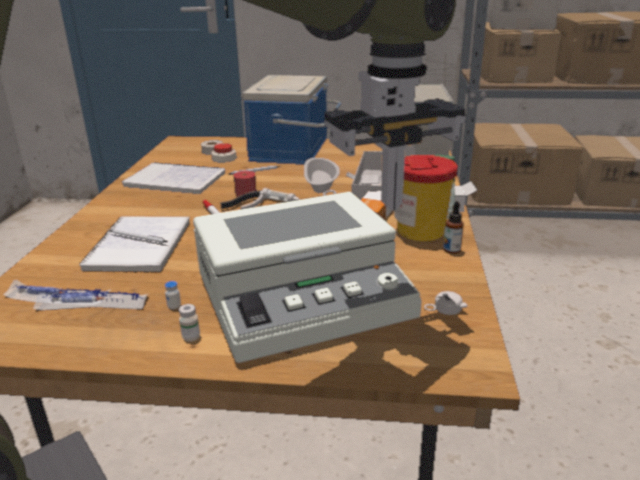

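The lid is shut, the rocker is on, all keys are up, the vials and counter are where they were, and the gripper is clear of everything.

```bash
python3 -c "
from station import workorder
print(workorder.hand_in())"
```

```text
the job is handed in; nothing more can be done
None
```

I shut the lid, switched the power on, tapped the two-dot key and then the start key in that order (readings peaked near 21 N), and handed the job in; no verdict came back.

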